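# Refit the round counter's dial knob at the games club

### The job

The big blue knob has come off the round counter, the black sloping console on the games table. Push it fully home on the counter's flatted shaft (find by feel or by eye which way round it goes), then click it round until its white pointer stands at the red mark, and let go. Leave the decks, dice, rule box, mug and bottle where they are.

Things in the scene. Friction and masses are not known exactly. Their poses are not given: they have to be found in the camera images.
- knob_center (a point): Loose blue knob, upright on the table, bore downward; 70 mm across, 70 mm high, about 160 g. Point on its axis, 35 mm over the underside; z up its axis, x towards its white pointer. The hub (70 mm across) fills the lowest 34 mm. On it stands the grip bar: 18 mm wide (along y), from -37 to +43 mm along x, 34 to 70 mm over the underside; its white +x end is the pointer.
- knob: The same knob and axes, origin at the centre of its underside. There opens the blind bore, 30 mm deep, D-shaped: radius 18 mm, its flat on the pointer side (+x), 10.5 mm from the axis.
- knob_pointer (a point): Point on the knob 40 mm from its axis towards the white pointer, level with the underside.
- console: Round counter: black wedge-shaped console fixed to the table, 160 mm wide, 180 mm deep, 37 mm high at the front (its -x side), 132 mm at the back. Origin under the dial's centre, at table height.
- dial: Grey dial face, 132 mm across, 12 ticks 30 degrees apart, on the console's sloping top. Origin: centre of the face, 85 mm over the table. z: out of the face along the shaft, 28 degrees off vertical, leaning to the console's front; x: up the slope to the thick red mark. Fully home, the knob's underside lies on the face, z axes in line. Positive turns about z are anticlockwise looking down on it.
- shaft_end (a point): Centre of the free end of the steel shaft, 28 mm out of the dial face; axes as the dial's (they do not turn). Shaft radius 17 mm, a flat along one side 9.5 mm from the axis, a 2 mm chamfer round the end: the knob slides on with 1 mm to spare. Misturned by more than about 9 degrees, the knob's underside stops on the shaft's end.
- red_mark (a point): Point on the dial face at the thick red mark, 56 mm up the slope from the centre. The shaft turns with the knob and clicks every 30 degrees, at the ticks; leaving a click takes about 0.1 N m, so light pressure does not turn it. Its flat first faces the tick 2, 3, 4 or 5 clicks anticlockwise of this mark (which: see or feel). Seated, the pointer points where the flat faces, with 9 degrees of play.
- deck_black_center (a point): black deck box of cards, 95 x 72 x 46 mm, lying flat; point at its centre
- deck_red_center (a point): red deck box of cards, 95 x 72 x 46 mm, lying flat; point at its centre
- rule_box: orange flat game box, 160 x 110 x 38 mm; origin at the centre of its underside
- mug: white mug, 82 mm across, 95 mm high, upright; origin at the centre of its underside
- bottle: green closed bottle, 64 mm across, 190 mm high, upright; origin at the centre of its underside
- die_blue: blue 24 mm die; origin at the centre of its underside
- die_yellow: yellow 24 mm die; origin at the centre of its underside
There are look-alikes about, which are no part of the job. Of the things that look like the knob, the larger one is meant. Leave any turquoise look-alike of the console alone.

How it is judged (in metres and radians):
On the way:
1. the knob is fully home on the shaft (z of knob in the frame of dial between -0.003 and 0.003 m and distance between knob and dial below 0.005 m and angle between the z axis of knob and the z axis of dial, either way round below 0.08 rad), for 0.2 s.
At the end, for the whole second after the job is handed in: The knob is fully home on the shaft (underside within 3 mm of the dial face, within 5 mm of its centre, axes in line within 0.08 rad), its pointer at the red mark (within half a click, 15 degrees; the neighbouring clicks are 30 degrees away), at rest and released (all of step 1 and x of knob_pointer in the frame of dial above 0.0386 m and linear speed of knob below 0.02 m/s and angular speed of knob below 0.1 rad/s); the robot touches nothing.
It fails at once if one of the decks, dice, rule box, mug or bottle is moved by more than 30 mm (distance of any of deck_black_center, deck_red_center, rule_box, mug, bottle, die_blue, die_yellow from where it was at the start of the episode above 0.03 m).
It also fails if it takes over 72 s, if anything falls off the work surface, if the arm or the gripper's body presses on something with over 40 N, if the wrist force passes 120 N, or if a joint passes its speed limit or range.

### The arm

A 7-joint arm with a two-finger parallel gripper is mounted at the origin on the work surface. World frame = base frame: x ahead of the robot, y to its left, z up, the work surface at z = 0. Lengths are in mm, angles in rad, forces in N, time in s.
With the tool pointing down it reaches from about 400 to 850 mm from the base axis. Payload 10.4 kg.
Tool frame: the origin (TCP) lies on the mounting face of the last link; the fingertips stand manip.tcp_to_tips ahead of it and the grasp point (between the pads) lies 164 mm ahead of it (manip.tcp_to_tips is the distance from the TCP to the fingertips, in mm); z points along the fingers, x is the direction in which the jaws open and shut, and the axes are right-handed (so a half turn about z gives the same grasp; the last joint's range is limited). The gripper opens to 87 mm and grips with 3 to 60 N. Pads are 19 mm wide; open, the fingers measure 117 mm over their backs; the gripper's body (75 mm by 190 mm) begins 51 mm behind the grasp point.
Start: joints at [-1.248, 0.332, -0.065, 1.46, 0.022, 1.35, -0.088], TCP at [211.829, 588.014, 404.776] pointing down, gripper open.
Joint ranges: [-2.6, 2.6], [-0.5, 2.12], [-1.47, 1.34], [0.16, 2.42], [-1.27, 4.41], [0.06, 2.06], [-2.6, 2.6]. Speed limits (rad/s): [2.22, 2.22, 2.79, 2.79, 3.14, 3.14, 3.14].

### API

Orientations are given as a unit quaternion [x, y, z, w].
In Python, from workcell import sensors, optics, sign_off, models, manip gives the robot as it stands.
- The arm moves only by the shell command python3 -m jog 'ROWS' [FORCE]. ROWS is text: rows parted by semicolons, each of 7 numbers parted by spaces: the gripper command: -1 is shut, 1 is fully open, values between are in proportion, then the shift along the tool's x, y, z in m, then the turn, a rotation vector about the tool's x, y, z in rad. A call has 1 to 12 rows; each row shifts and turns the pose as measured when the row begins, along the tool's axes as they then stand; what a row does not reach is not made up. A row lasts 1/10 s, in which the tool goes at most 50 mm and 8.59 degrees, less where a joint would pass 70% of its speed; a pose out of reach is approached as far as the arm can. A call is refused whole if a number of a shift passes 0.05 or a number of a turn 0.15, either way. A call with a gripper value outside its range is refused whole. The fingers move at their own pace and stop on an object; FORCE is the grip in N (left out, the last holds). Time passes only in rows, so rows that do not move let the fingers close. It gives the time, the measured TCP pose, the force and the opening at its end, in the units of the state.
- sensors.get_state(): the state, without advancing time (a new reading comes with each control period).
- optics.capture(name): name is "scene" or "top" or "wrist"; returns (picture, depth): 480x640x3 uint8, red, green, blue; 480x640 float32, mm along the optical axis (not along the pixel's ray), 0 where there is no reading.
- optics.camera_params(name): a dict with "vertical_fov" (degrees; the focal length in pixels is half the picture's height over the tangent of half this angle, whatever the lens; pixels are square), "cx", "cy" (the principal point, pixels), "world_from_camera" (4x4, takes a point from camera to world coordinates). Camera axes: x right, y down, z forward; pixel columns grow to the right and rows downward; lengths in mm; the calibration is good to about 2 mm. A picture is of the moment at which its call begins: read the wrist's pose just before it. camera_params takes no time and is no camera call; for the wrist camera it gives the pose at the moment of the call.
- sign_off(): hands the job in, once; it reports no verdict.
Trained networks look in the newest picture that a camera, given by its name, has taken for a name from the list of things; names that differ only in an ending like _2 or _b are one class to them, and where a whole thing is asked for, a point or a joint stands for the part that bears it (a point fixed in the world has none). Each returns a list of dicts, best first, with "score" (0 to 1); they miss things now and then, are a little off and sometimes report something else, mostly with a low value. They report only what shows in the picture. A call takes as long as a camera call. They do not tell look-alikes from the thing itself.
- models.find_in(query, camera): "xy" ([column, row] in pixels, amid what is visible of it).
The state is a dict: "time_s": time; "q": joint angles; "qvel": joint speeds; "tau": joint torques, N m; "tcp_pos": TCP position; "orientation": TCP orientation; "contact_force": force on the tool from outside, world axes, zero at the start; "torque": the same for the moment, N m; "grip_width": finger opening in mm.
Only numpy, scipy, OpenCV 4.12 (cv2) and the standard library are available. Lean on these libraries where they do the work, as an engineer would, in place of code of your own. Each camera call takes 0.05 s, during which the arm holds its last target.

## Working session

There is one attempt and no reset: what is moved stays moved. The work goes in short steps, Python scripts to look and compute and a shell command to move; the robot and the scene stay as the last step left them, time stands still between calls to the robot, and variables do not carry over. Pictures are saved under pics/ and viewed, and the job is handed in when it is done.

```bash
ls; mkdir -p pics; python3 - <<'E'
from workcell import sensors, optics, models, manip
import cv2,numpy as np
print(sensors.get_state(), manip.tcp_to_tips)
for n in ["scene","top"]:
    p,d=optics.capture(n); cv2.imwrite(f"pics/{n}0.png",p[:,:,::-1]); np.save(f"pics/{n}0.npy",d)
    c=optics.camera_params(n);print(n,c)
    for q in ["knob","dial","console","shaft_end"]:
        print(q,models.find_in(q,n))
E
```

```text
pics
{'time_s': 0.0, 'q': array([-1.24760147,  0.33290549, -0.06473806,  1.46093417,  0.02161013,
        1.34986422, -0.08844704]), 'qvel': array([-0.00090127, -0.00159009,  0.00117885, -0.00037165,  0.00011056,
        0.00249869, -0.00053872]), 'tau': array([-6.13791872e-04, -6.23245668e+01,  2.45575811e-02, -3.89895201e+01,
       -6.12824271e-02,  3.96584999e-02,  1.39805738e-04]), 'tcp_pos': array([211.77658677, 587.90282914, 403.93626093]), 'orientation': array([ 8.18180464e-01,  5.74961066e-01, -5.60924999e-04,  4.31217995e-04]), 'contact_force': array([-0.47620757,  1.12559148, -0.61393362]), 'torque': array([-0.01361055,  0.04102412,  0.00819986]), 'grip_width': 87.54468782232992} 182.2
scene {'vertical_fov': 42.95928807411246, 'cx': 316.33742133976426, 'cy': 241.69104209325974, 'world_from_camera': array([[ 3.11345284e-01,  7.25519564e-01, -6.13747078e-01,
         1.31042061e+03],
       [ 9.50293211e-01, -2.39489353e-01,  1.98966485e-01,
        -2.58630860e+02],
       [-2.63181320e-03, -6.45186959e-01, -7.64020197e-01,
         1.12875294e+03],
       [ 0.00000000e+00,
[... 387 characters left out ...]
 56.652416378915376, 'cx': 313.7909295161989, 'cy': 242.58419887181716, 'world_from_camera': array([[ 2.19301374e-02, -9.97900609e-01,  6.09380357e-02,
         4.27282418e+02],
       [-9.99571067e-01, -2.07018535e-02,  2.07151182e-02,
        -2.27477688e+00],
       [-1.94100987e-02, -6.13661827e-02, -9.97926570e-01,
         1.34428396e+03],
       [ 0.00000000e+00,  0.00000000e+00,  0.00000000e+00,
         1.00000000e+00]])}
knob [{'xy': [398.6, 195.1], 'score': 0.68}]
dial [{'xy': [180.1, 336.7], 'score': 0.89}, {'xy': [260.5, 217.0], 'score': 0.73}]
console [{'xy': [261.5, 216.4], 'score': 0.95}, {'xy': [180.2, 335.6], 'score': 0.81}]
shaft_end [{'xy': [174.1, 339.1], 'score': 0.55}]
```

View pics/scene0.png

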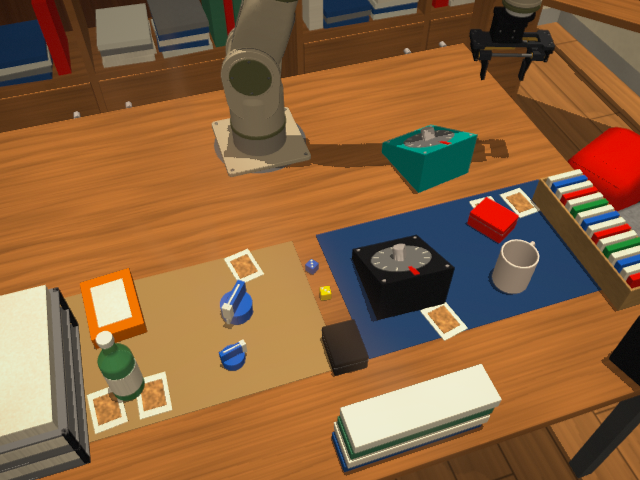

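View pics/top0.png

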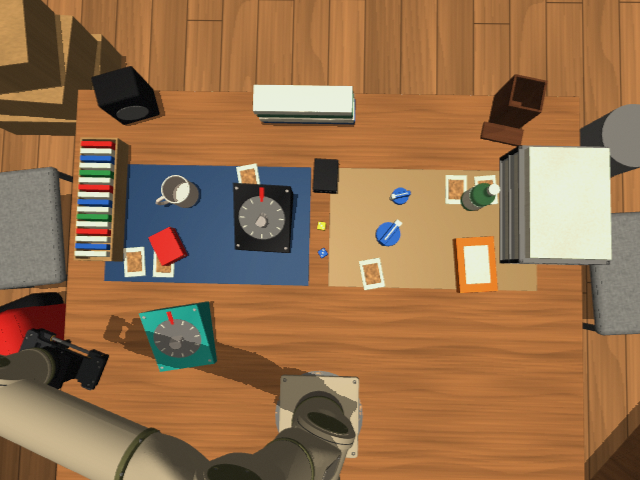

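The scene shows the large knob at scene (236,303) and top (388,234), with its pointer running to upper right in the top view. The small look-alike is at top (400,196). The black console is at top (262,218), red mark at (262,195); the turquoise one is the look-alike. Next I'll measure these more precisely.

```bash
cat > h.py <<'E'
import numpy as np,cv2
from workcell import sensors,optics,models,manip
from scipy.spatial.transform import Rotation as R
def cam(n):
    c=optics.camera_params(n);f=240/np.tan(np.radians(c['vertical_fov']/2));return f,c['cx'],c['cy'],np.array(c['world_from_camera'])
def cloud(n,d,C=None):
    f,cx,cy,T=C or cam(n)
    v,u=np.mgrid[:480,:640]
    P=np.stack([(u-cx)/f*d,(v-cy)/f*d,d],-1)
    return P@T[:3,:3].T+T[:3,3]
def proj(P,n,C=None):
    f,cx,cy,T=C or cam(n); q=(np.atleast_2d(P)-T[:3,3])@T[:3,:3]
    return np.c_[f*q[:,0]/q[:,2]+cx,f*q[:,1]/q[:,2]+cy]
E
python3 - <<'E'
from h import *
for n,(u0,u1,v0,v1) in {"top":(215,315,170,265),"scene":(340,460,220,325)}.items():
    p=cv2.imread(f"pics/{n}0.png");d=np.load(f"pics/{n}0.npy");W=cloud(n,d)
    cv2.imwrite(f"pics/{n}_con.png",cv2.resize(p[v0:v1,u0:u1],None,fx=6,fy=5.5,interpolation=cv2.INTER_CUBIC))
    hsv=cv2.cvtColor(p,cv2.COLOR_BGR2HSV)
    box=np.zeros(d.shape,bool);box[v0:v1,u0:u1]=1
    Z=W[...,2]
    # plane of sloped top: RANSAC-ish
    m=box&(d>0)&(Z>45)&(Z<130); pts=W[m]
    rng=np.random.default_rng(0);best=0
    for i in range(300):
        a=pts[rng.choice(len(pts),3,False)];nn=np.cross(a[1]-a[0],a[2]-a[0])
        l=np.linalg.norm(nn)
        if l<1:continue
        nn/=l;s=np.abs((pts-a[0])@nn)<2
        if s.sum()>best:best=s.sum();b=s
    q=pts[b];c=q.mean(0);nn=np.linalg.svd(q-c)[2][2];nn*=np.sign(nn[2])
    print(n,"plane",c,nn,np.degrees(np.arccos(nn[2])),best,len(pts))
    red=box&(((hsv[...,0]<8)|(hsv[...,0]>172))&(hsv[...,1]>150)&(hsv[...,2]>90))&(d>0)
    print("red",red.sum(),W[red].mean(0))
    # dial gray
    g=box&(hsv[...,1]<50)&(hsv[...,2]>60)&(d>0)
    pl=np.abs((W-c)@nn)<3
    print("grey on plane",(g&pl).sum(),W[g&pl].mean(0), W[g&pl].min(0),W[g&pl].max(0))
    sh=box&(((W-c)@nn)>22)&(((W-c)@nn)<40)&(d>0)
    print("shaft top",sh.sum(),W[sh].mean(0),((W[sh]-c)@nn).max())
    # knob
    bl=(hsv[...,0]>100)&(hsv[...,0]<125)&(hsv[...,1]>120)&(d>0)&(Z>10)
    k=np.zeros(d.shape,bool)
    if n=="top":k[215:255,368:412]=1
    else:k[275:330,215:260]=1
    kk=bl&k; 
    hub=kk&(Z>28)&(Z<42); bar=k&(Z>58)&(Z<80)&(d>0)
    print("hub",hub.sum(),np.median(W[hub],0),W[hub].min(0),W[hub].max(0));print("bar",bar.sum())
    B=W[bar][:,:2];cb=B.mean(0);dd=np.linalg.svd(B-cb)[2][0];t=(B-cb)@dd;print(cb,dd,np.degrees(np.arctan2(dd[1],dd[0])),t.min(),t.max(),Z[bar].mean())
    wh=bar&(hsv[...,1]<60);print("white",W[wh].mean(0))
    cv2.imwrite(f"pics/{n}_knob.png",cv2.resize(p[180:260,350:430] if n=="top" else p[270:380,200:280],None,fx=6,fy=5,interpolation=cv2.INTER_CUBIC))
E
```

```text
top plane [578.39360501 175.69001799  89.23452165] [-0.46705617  0.01943283  0.88401408] 27.869562953998607 1923 3416
red 66 [636.13291413 172.75396788 120.76603311]
grey on plane 1166 [572.6527681  175.05288712  86.56365528] [486.10424253  97.63003616  41.16880918] [662.11065277 252.78438275 133.84293692]
shaft top 96 [559.76928761 173.80400519 110.53580465] 33.614551904211226
hub 280 [ 537.43683663 -190.62924234   35.17471212] [ 504.30101283 -225.38460028   28.18960882] [ 572.31845801 -157.12528958   41.86380631]
bar 188
[ 540.84913366 -193.19846009] [-0.7903884   0.61260605] 142.2218229601851 -41.66481563492773 39.81688398211028 70.88657905919634
white [ 554.71231451 -204.78051635   71.73999332]
scene plane [585.0423281  173.40613956  91.82260747] [-0.46946833  0.0239338   0.88262487] 28.03936074215829 2130 4626
red 60 [637.92385587 171.51886778 120.69549542]
grey on plane 1005 [578.39037158 172.08749179  88.64771232] [485.34024549  96.97179998  39.67610137] [658.00433944 249.36706052 130.00366349]
shaft top 109 [520.49652439 162.52505833  86.86147298] 30.122636819162356
hub 335 [ 549.92097282 -182.27063314   33.92931865] [ 507.38691418 -227.63950424   28.07611771] [ 575.00330107 -159.09722918   41.96943541]
bar 344
[ 547.46336997 -196.60356815] [ 0.78470009 -0.61987561] -38.30705132653773 -46.06440492638695 36.865075559151315 68.65942775450273
white [ 554.47058719 -204.23694391   70.06813464]
```

View pics/top_con.png

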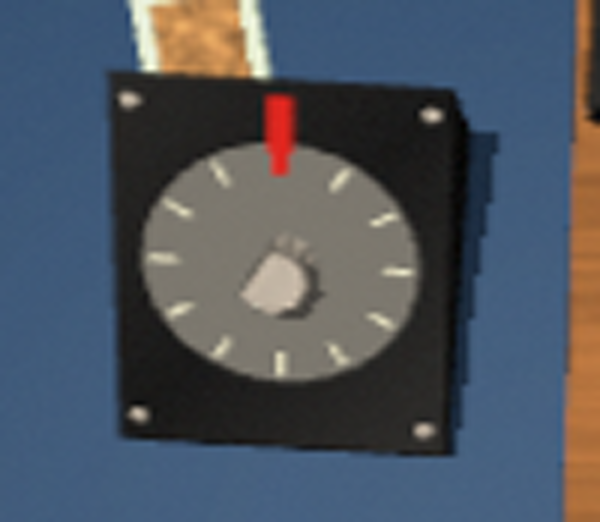

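View pics/scene_con.png

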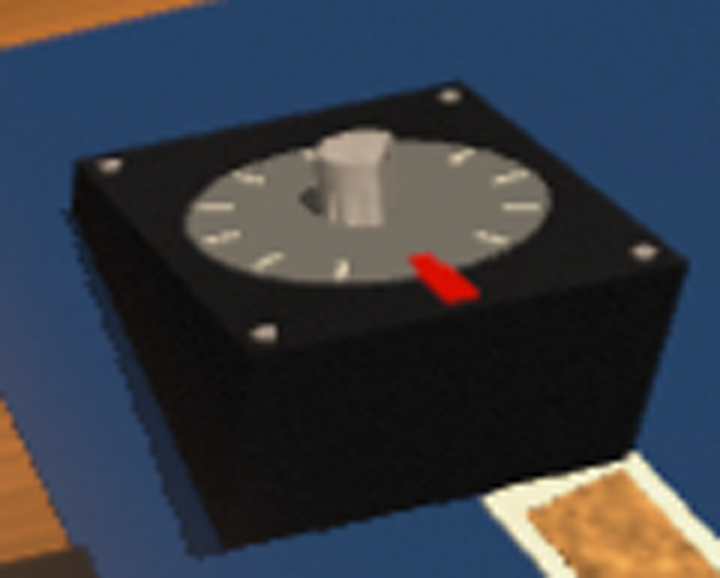

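View pics/top_knob.png

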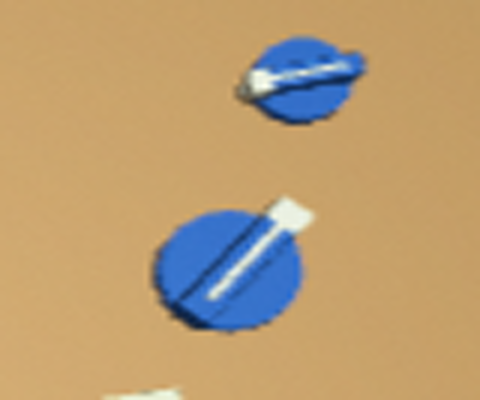

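```bash
cat > rect.py <<'E'
from h import *
def rectify(img,n,O,ex,ey,half,s,C=None):
    # pixel (i,j)-> point; output x right = -ey? keep: col = ey*-1, row = -ex (x up, y left)
    C=C or cam(n); N=int(2*half*s)
    g=(np.arange(N)-N/2)/s
    Y,X=np.meshgrid(-g,-g)
    P=O+X[...,None]*ex+Y[...,None]*ey
    uv=proj(P.reshape(-1,3),n,C).reshape(N,N,2).astype(np.float32)
    return cv2.remap(img,uv[...,0],uv[...,1],cv2.INTER_CUBIC)
E
python3 - <<'E'
from rect import *
n=np.array([-0.468,0.0215,0.0]);n=np.r_[n[:2]/np.linalg.norm(n[:2])*np.sin(np.radians(28)),np.cos(np.radians(28))]
ex=np.array([0,0,1])-n[2]*n;ex/=np.linalg.norm(ex);ey=np.cross(n,ex)
print(n,ex,ey)
O=np.array([571,174.5,85.])
ims=[]
for c in ["top","scene"]:
    p=cv2.imread(f"pics/{c}0.png")
    a=rectify(p,c,O,ex,ey,75,4); b=rectify(p,c,O+28*n,ex,ey,40,7)[:560,:560]
    ims.append(cv2.resize(a,(400,400)));ims.append(cv2.resize(b,(400,300*4//3)))
    hsv=cv2.cvtColor(a,cv2.COLOR_BGR2HSV)
    m=((hsv[...,1]<70)&(hsv[...,2]>70)).astype(np.uint8)*255
    m=cv2.morphologyEx(m,cv2.MORPH_OPEN,np.ones((9,9)))
    m=cv2.morphologyEx(m,cv2.MORPH_CLOSE,np.ones((35,35)))
    cs=cv2.findContours(m,0,2)[0];k=max(cs,key=cv2.contourArea)
    e=cv2.fitEllipse(cv2.convexHull(k));print(c,e,"center dial x,y:",(300-e[0][1])/4,(300-e[0][0])/4,"diam",e[1][0]/4,e[1][1]/4)
v=np.vstack([np.hstack(ims[:2]),np.hstack(ims[2:])])
cv2.imwrite("pics/rect0.png",cv2.resize(v,(600,600)))
E
```

```text
[-0.46897694  0.02154488  0.88294759] [ 0.88201733 -0.04052003  0.46947156] [0.04589177 0.99894642 0.        ]
top ((297.3255310058594, 295.15655517578125), (530.9766845703125, 534.3121337890625), 111.78913879394531) center dial x,y: 1.2108612060546875 0.6686172485351562 diam 132.74417114257812 133.57803344726562
scene ((297.82769775390625, 300.95648193359375), (524.4942626953125, 578.9022827148438), 17.332948684692383) center dial x,y: -0.2391204833984375 0.5430755615234375 diam 131.12356567382812 144.72557067871094
```

View pics/rect0.png

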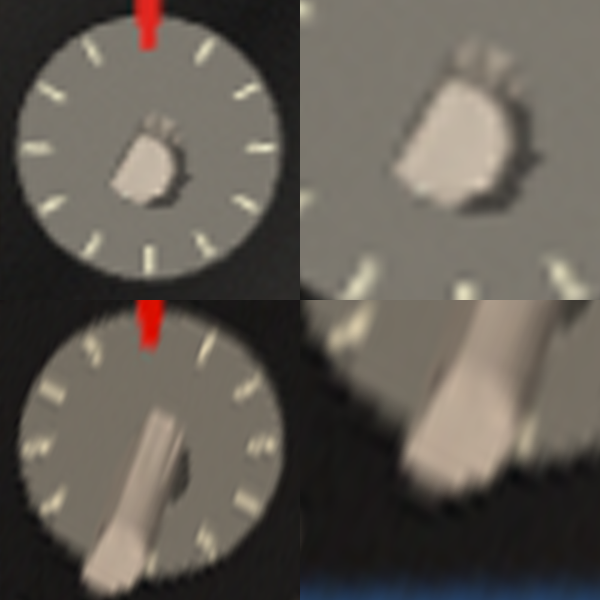

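The flat faces up-left in both views, about 55–64° anticlockwise of the red mark. That makes it 2 clicks, or 60°. Next I'll write a row planner and travel over to the knob.

```bash
cat > plan.py <<'E'
from h import *
def toolR(yaw):  # pointing down, tool x at yaw (deg)
    a=np.radians(yaw);x=np.array([np.cos(a),np.sin(a),0]);z=np.array([0,0,-1.]);return np.c_[x,np.cross(z,x),z]
n=np.array([-0.46898,0.02154,0.88295]);ex=np.array([0.88202,-0.04052,0.46947]);ey=np.array([0.04589,0.99895,0])
D=np.c_[ex,ey,n]; D0=np.array([571.5,175.1,85.])
def dialR(th): # tool pose for knob pointer at dial angle th deg, tool x = -knob y, tool z=-dial z
    a=np.radians(th);kx=D@[np.cos(a),np.sin(a),0];ky=np.cross(n,kx);return np.c_[-ky,np.cross(-n,-ky),-n]
def plan(P,Rt,N,g,turn=None,start=None):
    s=sensors.get_state();p=np.array(s['tcp_pos']);r=R.from_quat(s['orientation'])
    rv=(r.inv()*R.from_matrix(Rt)).as_rotvec() if turn is None else np.array(turn)
    dw=(np.array(P)-p)/N; rows=[]
    for i in range(N):
        rows.append(' '.join([f"{g:g}"]+[f"{v:.4f}".rstrip('0').rstrip('.') for v in r.inv().apply(dw)/1000]+[f"{v:.3f}".rstrip('0').rstrip('.') for v in rv/N]).replace('-0 ','0 '))
        r=r*R.from_rotvec(rv/N)
    print('step mm',np.linalg.norm(dw),'deg',np.degrees(np.linalg.norm(rv))/N);print('; '.join(rows))
def st():
    s=sensors.get_state();r=R.from_quat(s['orientation']).as_matrix()
    print('t',round(s['time_s'],2),'p',s['tcp_pos'].round(1),'x',r[:,0].round(3),'z',r[:,2].round(3),'q',s['q'].round(2),'F',s['contact_force'].round(1),'T',s['torque'].round(2),'w',round(s['grip_width'],1));return s
E
python3 -c "
from plan import *
plan([460,200,400],None,12,1,[0,0,np.radians(90)])"
```

```text
step mm 38.38707910623122 deg 7.5
1 -0.0234 0.0304 0.0004 0 0 0.131; 1 -0.0192 0.0332 0.0004 0 0 0.131; 1 -0.0147 0.0354 0.0004 0 0 0.131; 1 -0.01 0.0371 0.0004 0 0 0.131; 1 -0.0051 0.038 0.0004 0 0 0.131; 1 -0.0001 0.0384 0.0004 0 0 0.131; 1 0.005 0.0381 0.0004 0 0 0.131; 1 0.0099 0.0371 0.0004 0 0 0.131; 1 0.0146 0.0355 0.0004 0 0 0.131; 1 0.0191 0.0333 0.0004 0 0 0.131; 1 0.0233 0.0305 0.0004 0 0 0.131; 1 0.0271 0.0272 0.0004 0 0 0.131
```

```bash
python3 -m jog '1 -0.023 0.030 0 0 0 0.13; 1 -0.019 0.033 0 0 0 0.13; 1 -0.015 0.035 0 0 0 0.13; 1 -0.010 0.037 0 0 0 0.13; 1 -0.005 0.038 0 0 0 0.13; 1 0 0.038 0 0 0 0.13; 1 0.005 0.038 0 0 0 0.13; 1 0.010 0.037 0 0 0 0.13; 1 0.015 0.035 0 0 0 0.13; 1 0.019 0.033 0 0 0 0.13; 1 0.023 0.030 0 0 0 0.13; 1 0.027 0.027 0 0 0 0.13'
python3 -c "
from plan import *
st()
plan([535,-150,400],None,12,1,[0,0,np.radians(92)])"
```

```text
time_s: 1.7
tcp_pos: [456.3, 187.5, 404.1]
orientation: [0.981, -0.192, -0.001, -0.003]
contact_force: [-0.0, -0.7, 0.1]
grip_width: 87.2
t 1.7 p [456.3 187.5 404.1] x [ 0.926 -0.376 -0.003] z [-0.     0.006 -1.   ] q [-0.84  0.03  0.37  1.82 -0.02  1.29 -0.85] F [-0.  -0.7  0.1] T [-0.07  0.02  0.01] w 87.2
step mm 28.884256441500273 deg 7.666666666666667
1 0.0167 0.0236 0.0002 0 0 0.134; 1 0.0197 0.0212 0.0002 0 0 0.134; 1 0.0223 0.0183 0.0002 0 0 0.134; 1 0.0246 0.0152 0.0002 0 0 0.134; 1 0.0264 0.0118 0.0002 0 0 0.134; 1 0.0277 0.0082 0.0002 0 0 0.134; 1 0.0285 0.0044 0.0002 0 0 0.134; 1 0.0289 0.0006 0.0002 0 0 0.134; 1 0.0287 -0.0033 0.0002 0 0 0.134; 1 0.028 -0.0071 0.0002 0 0 0.134; 1 0.0268 -0.0108 0.0002 0 0 0.134; 1 0.0251 -0.0143 0.0002 0 0 0.134
```

```bash
python3 -m jog '1 0.017 0.024 0 0 0 0.134; 1 0.020 0.021 0 0 0 0.134; 1 0.022 0.018 0 0 0 0.134; 1 0.025 0.015 0 0 0 0.134; 1 0.026 0.012 0 0 0 0.134; 1 0.028 0.008 0 0 0 0.134; 1 0.028 0.004 0 0 0 0.134; 1 0.029 0 0 0 0 0.134; 1 0.029 -0.003 0 0 0 0.134; 1 0.028 -0.007 0 0 0 0.134; 1 0.027 -0.011 0 0 0 0.134; 1 0.025 -0.014 0 0 0 0.134'
python3 -c "
from plan import *
st()
C=cam('wrist');p,d=optics.capture('wrist');cv2.imwrite('pics/w1.png',p[:,:,::-1]);np.save('pics/w1.npy',d);np.save('pics/w1C.npy',np.array(C,dtype=object),allow_pickle=True)
print(C)
plan([538,-191,390],toolR(-128),5,1)"
```

```text
time_s: 2.9
tcp_pos: [526.5, -169.0, 404.6]
orientation: [-0.513, 0.859, 0.002, 0.005]
contact_force: [-0.7, 0.3, -0.2]
grip_width: 87.3
t 2.9 p [ 526.5 -169.   404.6] x [-0.474 -0.88  -0.011] z [ 0.007  0.009 -1.   ] q [-0.44  0.2   0.77  1.69 -0.15  1.31 -1.7 ] F [-0.7  0.3 -0.2] T [-0.01  0.15 -0.04] w 87.3
(np.float64(421.5898033393221), 320.4690789216023, 237.35103100064947, array([[-4.73584626e-01, -8.52168947e-01, -2.22543675e-01,
         5.88602503e+02],
       [-8.80678916e-01,  4.55009184e-01,  1.31800186e-01,
        -2.03257428e+02],
       [-1.10566094e-02,  2.58408065e-01, -9.65972579e-01,
         3.83729665e+02],
       [ 0.00000000e+00,  0.00000000e+00,  0.00000000e+00,
         1.00000000e+00]]))
step mm 5.132615734214445 deg 1.7843992752827667
1 0.0019 -0.0038 0.0029 0 0.002 0.031; 1 0.0017 -0.0038 0.003 0 0.002 0.031; 1 0.0016 -0.0039 0.003 0 0.002 0.031; 1 0.0015 -0.0039 0.003 0 0.002 0.031; 1 0.0014 -0.004 0.003 0 0.002 0.031
```

View pics/w1.png

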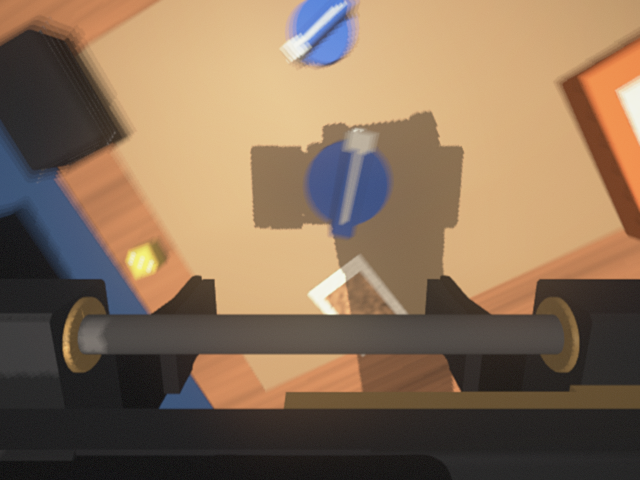

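The wrist view shows the big knob at (348,180) and the small one at (320,30). It is slightly motion-blurred, so I'll align, settle and measure again.

```bash
python3 -m jog '1 0.002 -0.004 0.010 0 0.002 0.031; 1 0.002 -0.004 0.010 0 0.002 0.031; 1 0.002 -0.004 0.010 0 0.002 0.031; 1 0.0015 -0.004 0.010 0 0.002 0.031; 1 0.0015 -0.004 0.010 0 0.002 0.031; 1 0 0 0 0 0 0; 1 0 0 0 0 0 0'
cat > kn.py <<'E'
from rect import *
from plan import *
import sys
st();C=cam('wrist');p,d=optics.capture('wrist');p=p[:,:,::-1].copy();nm=sys.argv[1];cv2.imwrite(f'pics/{nm}.png',p)
W=cloud('wrist',d,C);hsv=cv2.cvtColor(p,cv2.COLOR_BGR2HSV);Z=W[...,2]
near=(np.hypot(W[...,0]-538,W[...,1]+191)<60)&(d>0)
hub=near&(Z>28)&(Z<40);bar=near&(Z>62)&(Z<78)
for nme,m in(('hub',hub),('bar',bar)):
    B=W[m][:,:2].astype(np.float32);r=cv2.minAreaRect(B);c,rad=cv2.minEnclosingCircle(B);print(nme,m.sum(),Z[m].mean(),r,c,rad)
    dd=np.linalg.svd(B-B.mean(0))[2][0];print(B.mean(0),np.degrees(np.arctan2(dd[1],dd[0])))
a=rectify(p,'wrist',np.array([538,-191,70.]),np.array([1.,0,0]),np.array([0,1.,0]),50,6,C);b=rectify(p,'wrist',np.array([538,-191,34.]),np.array([1.,0,0]),np.array([0,1.,0]),50,6,C)
v=np.hstack([a,b]);cv2.imwrite(f'pics/{nm}r.png',cv2.resize(v,(800,400)))
E
python3 kn.py w2
```

```text
time_s: 3.65
tcp_pos: [539.3, -191.5, 348.7]
orientation: [-0.435, 0.901, -0.0, -0.001]
contact_force: [0.0, 0.3, -0.7]
grip_width: 87.1
t 3.65 p [ 539.3 -191.5  348.7] x [-0.622 -0.783  0.002] z [-0.001 -0.001 -1.   ] q [-0.39  0.31  0.79  1.71 -0.23  1.21 -1.79] F [ 0.   0.3 -0.7] T [ 0.01  0.19 -0.01] w 87.1
hub 4713 33.21478138345082 ((539.58984375, -193.7745819091797), (73.82691192626953, 70.1893539428711), 2.4406208992004395) (541.6552734375, -196.8762969970703) 40.14030838012695
[ 538.73224 -194.6437 ] 51.74447
bar 3479 69.23292625634394 ((540.3492431640625, -196.02125549316406), (18.336658477783203, 80.49440002441406), 52.21161651611328) (540.5901489257812, -196.0877685546875) 40.906917572021484
[ 542.3256  -197.49992] 141.9927
```

View pics/w2r.png

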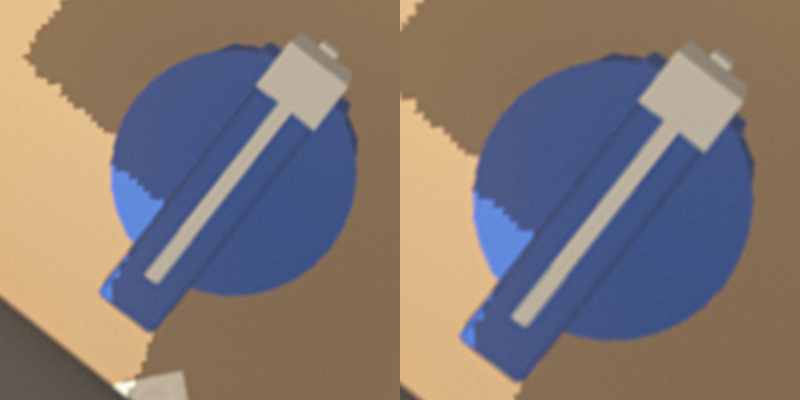

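```bash
python3 -c "
from plan import *
plan([538.2,-194.2,240],toolR(-127.8),4,1)"
```

```text
step mm 27.178298641322232 deg 0.16959795391084748
1 0.0007 -0.0002 0.0272 0 0 -0.003; 1 0.0007 -0.0002 0.0272 0 0 -0.003; 1 0.0007 -0.0002 0.0272 0 0 -0.003; 1 0.0007 -0.0002 0.0272 0 0 -0.003
```

```bash
python3 -m jog '1 0.0007 0 0.027 0 0 -0.003; 1 0.0007 0 0.027 0 0 -0.003; 1 0.0007 0 0.027 0 0 -0.003; 1 0.0007 0 0.015 0 0 -0.003; 1 0 0 0 0 0 0; 1 0 0 0 0 0 0'
python3 kn.py w3; python3 -c "
from plan import *
plan([538.2,-194.2,220],toolR(-127.8),2,1)"
```

```text
time_s: 4.3
tcp_pos: [539.4, -193.2, 253.8]
orientation: [-0.442, 0.897, -0.002, 0.002]
contact_force: [-0.1, -0.5, 0.1]
grip_width: 87.1
t 4.3 p [ 539.4 -193.2  253.8] x [-0.609 -0.793 -0.003] z [ 0.006 -0.001 -1.   ] q [-0.33  0.42  0.73  1.81 -0.33  1.03 -1.7 ] F [-0.1 -0.5  0.1] T [-0.02  0.18  0.05] w 87.1
hub 8210 33.21908241491135 ((547.1090087890625, -201.19415283203125), (70.55765533447266, 66.84494018554688), 52.61906814575195) (542.6988525390625, -197.63909912109375) 39.15342330932617
[ 541.50275 -196.68027] 52.364407
bar 6780 69.68681934792379 ((546.15380859375, -198.26687622070312), (81.97889709472656, 76.67230987548828), 10.338808059692383) (548.8060302734375, -200.83721923828125) 52.50715637207031
[ 547.738   -201.55118] 141.99767
step mm 16.992454107901207 deg 0.22797664432910078
1 0.0008 0.0003 0.017 -0.003 0.001 0.002; 1 0.0008 0.0002 0.017 -0.003 0.001 0.002
```

View pics/w3.png

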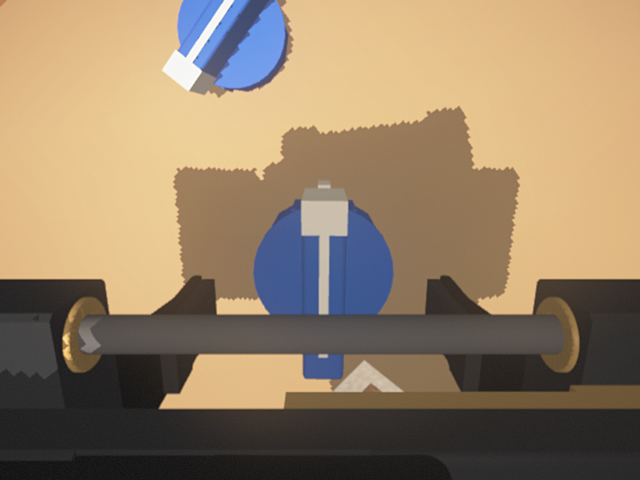

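The bar is centred between the fingers at column 324 and aligned with the jaws. Descending and gripping.

```bash
python3 -m jog '1 0.0008 0 0.017 -0.003 0.001 0.002; 1 0.0005 0 0.014 -0.003 0.001 0.002; 1 0 0 0 0 0 0; 1 0 0 0 0 0 0' 35; python3 -c "
from plan import *
st()"; python3 -m jog '-1 0 0 0 0 0 0; -1 0 0 0 0 0 0; -1 0 0 0 0 0 0; -1 0 0 0 0 0 0; -1 0 0 0 0 0 0; -1 0 0 0 0 0 0; -1 0 0 0 0 0 0; -1 0 0 0 0 0 0' 35; python3 -c "
from plan import *
st()"
```

```text
time_s: 4.75
tcp_pos: [539.8, -194.4, 222.8]
orientation: [-0.44, 0.898, -0.0, 0.002]
contact_force: [-0.6, -0.3, -0.1]
grip_width: 86.7
t 4.75 p [ 539.8 -194.4  222.8] x [-0.612 -0.791 -0.003] z [ 0.004  0.001 -1.   ] q [-0.31  0.47  0.71  1.82 -0.37  0.98 -1.67] F [-0.6 -0.3 -0.1] T [ 0.02  0.14 -0.01] w 86.7
time_s: 5.55
tcp_pos: [540.2, -194.6, 224.1]
orientation: [-0.44, 0.898, -0.001, 0.003]
contact_force: [0.1, -0.1, -0.7]
grip_width: 31.4
t 5.55 p [ 540.2 -194.6  224.1] x [-0.612 -0.791 -0.004] z [ 0.006  0.001 -1.   ] q [-0.31  0.47  0.71  1.82 -0.37  0.98 -1.67] F [ 0.1 -0.1 -0.7] T [ 0.02  0.2  -0.06] w 31.4
```

```bash
python3 -m jog '-1 -0.001 0.001 0.004 0 0 0; -1 0 0 0 0 0 0; -1 0 0 0 0 0 0; -1 0 0 0 0 0 0; -1 0 0 0 0 0 0; -1 0 0 0 0 0 0' 35; python3 -c "
from plan import *
st();p,d=optics.capture('wrist');cv2.imwrite('pics/w4.png',p[:,:,::-1])"
```

```text
time_s: 6.15
tcp_pos: [539.9, -193.1, 219.6]
orientation: [-0.44, 0.898, -0.001, 0.002]
contact_force: [0.3, 0.4, -1.0]
grip_width: 18.0
t 6.15 p [ 539.9 -193.1  219.6] x [-0.612 -0.791 -0.004] z [ 0.005  0.001 -1.   ] q [-0.31  0.47  0.71  1.83 -0.37  0.97 -1.67] F [ 0.3  0.4 -1. ] T [-0.04  0.21 -0.01] w 18.0
```

View pics/w4.png

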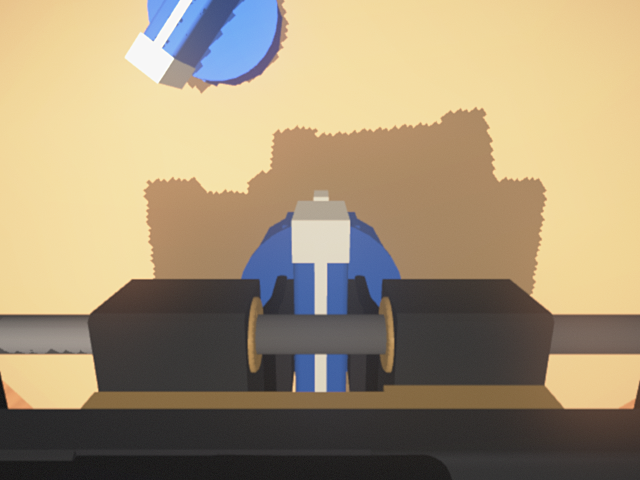

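```bash
cat >> plan.py <<'E'
def inhand(oy,ox=0,du=219.6,ang=0,C=None):
    "project knob features given in-hand offsets: knob axis at tool (ox,oy), underside du ahead, knob x along tool -y rotated ang deg"
    s=sensors.get_state();T=R.from_quat(s['orientation']).as_matrix();p=s['tcp_pos']
    a=np.radians(ang)
    # knob y = -tool x ; knob z=-tool z ; knob x = ky x kz = (-tx)x(-tz)= tx x tz = -ty
    K=np.c_[[0,-1,0],[-1,0,0],[0,0,-1]].astype(float)@R.from_euler('z',ang,degrees=True).as_matrix()
    f=np.array([[43,9,70],[43,-9,70],[23,9,70],[23,-9,70],[43,9,34],[35,0,34]])
    f=f@K.T+[ox,oy,du]
    return proj(f@T.T+p,'wrist',C)
E
python3 - <<'E'
from plan import *
p=cv2.imread('pics/w4.png')
cv2.imwrite('pics/w4z.png',cv2.resize(p[180:300,230:410],None,fx=4.4,fy=4.4,interpolation=cv2.INTER_CUBIC))
for oy in (-1,0,1,2): print(oy,inhand(oy).round(1).tolist())
E
```

```text
-1 [[288.6, 213.6], [346.4, 213.6], [289.8, 274.2], [345.4, 274.2], [295.2, 194.8], [318.1, 214.7]]
0 [[288.6, 216.7], [346.4, 216.8], [289.8, 277.1], [345.3, 277.1], [295.3, 197.3], [318.1, 217.2]]
1 [[288.7, 219.9], [346.3, 219.9], [289.9, 280.0], [345.3, 280.0], [295.3, 199.8], [318.1, 219.6]]
2 [[288.8, 223.0], [346.2, 223.0], [289.9, 282.9], [345.2, 282.9], [295.3, 202.3], [318.1, 222.1]]
```

View pics/w4z.png

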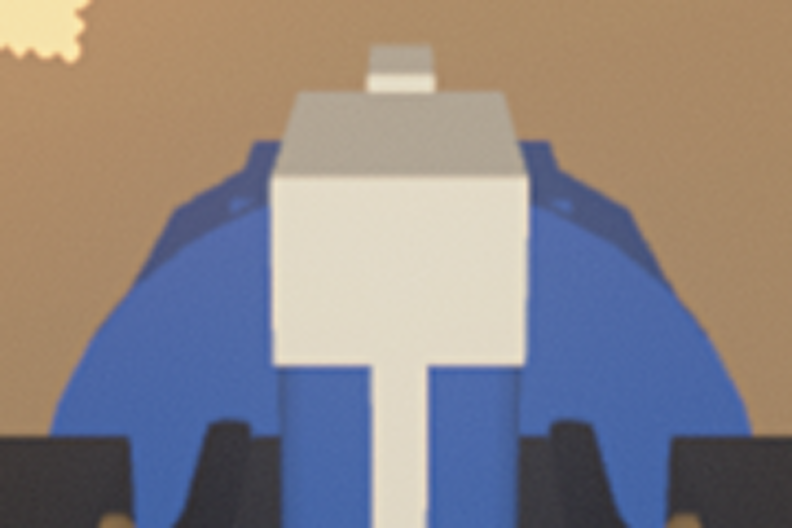

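```bash
cat >> plan.py <<'E'
def target(h,th,dy=0,dx=0,oy=1.0,ox=0,du=219.6,O=None):
    "TCP pose with knob underside h over dial face centre"
    Rt=dialR(th);return (D0 if O is None else O)+n*(du+h)-Rt@np.array([ox-dx,oy-dy,0]),Rt
E
python3 -c "
from plan import *
s=st();P,Rt=target(70,60,dy=80);print(P);
plan(s['tcp_pos']+[0,0,150],toolR(-127.8),5,-1)"
```

```text
t 6.2 p [ 539.9 -193.1  219.5] x [-0.612 -0.791 -0.004] z [ 0.005  0.001 -1.   ] q [-0.31  0.47  0.71  1.83 -0.37  0.97 -1.67] F [-0.1 -0.3  0.2] T [-0.07  0.23  0.02] w 18.0
[397.70393485 114.59388295 322.15773891]
step mm 30.0 deg 0.05938161374791686
-1 -0.0001 -0.0001 -0.03 -0.001 0.001 0; -1 -0.0001 -0.0001 -0.03 -0.001 0.001 0; -1 -0.0001 -0.0001 -0.03 -0.001 0.001 0; -1 0 0 -0.03 -0.001 0.001 0; -1 0 0 -0.03 -0.001 0.001 0
```

```bash
python3 -m jog '-1 0 0 -0.02 0 0 0; -1 0 0 -0.03 0 0 0; -1 0 0 -0.03 0 0 0; -1 0 0 -0.03 0 0 0; -1 0 0 -0.03 0 0 0' 35
python3 -c "
from plan import *
s=st();P,Rt=target(80,60,dy=80);print(P);
plan(P+[0,0,20],Rt,14,-1)"
```

```text
time_s: 6.7
tcp_pos: [537.7, -192.1, 359.0]
orientation: [-0.44, 0.898, 0.002, -0.002]
contact_force: [0.0, 1.1, -1.6]
grip_width: 17.6
t 6.7 p [ 537.7 -192.1  359. ] x [-0.612 -0.79   0.002] z [-0.006  0.002 -1.   ] q [-0.4   0.3   0.79  1.7  -0.23  1.24 -1.78] F [ 0.   1.1 -1.6] T [ 0.01  0.12 -0.02] w 17.6
[393.01413485 114.80928295 330.98723891]
step mm 24.24212114943693 deg 7.022074501504126
-1 -0.011 0.0216 0.0007 0.039 0.009 -0.116; -1 -0.0134 0.0202 -0.0002 0.039 0.009 -0.116; -1 -0.0157 0.0185 -0.0011 0.039 0.009 -0.116; -1 -0.0177 0.0165 -0.0019 0.039 0.009 -0.116; -1 -0.0194 0.0142 -0.0027 0.039 0.009 -0.116; -1 -0.0209 0.0118 -0.0034 0.039 0.009 -0.116; -1 -0.0221 0.0091 -0.004 0.039 0.009 -0.116; -1 -0.023 0.0063 -0.0045 0.039 0.009 -0.116; -1 -0.0235 0.0035 -0.0048 0.039 0.009 -0.116; -1 -0.0237 0.0005 -0.0051 0.039 0.009 -0.116; -1 -0.0235 -0.0024 -0.0053 0.039 0.009 -0.116; -1 -0.023 -0.0053 -0.0054 0.039 0.009 -0.116; -1 -0.0222 -0.0082 -0.0053 0.039 0.009 -0.116; -1 -0.0211 -0.0109 -0.0051 0.039 0.009 -0.116
```

```bash
python3 -m jog '-1 -0.011 0.022 0.001 0.039 0.009 -0.116; -1 -0.013 0.020 0 0.039 0.009 -0.116; -1 -0.016 0.018 -0.001 0.039 0.009 -0.116; -1 -0.018 0.016 -0.002 0.039 0.009 -0.116; -1 -0.019 0.014 -0.003 0.039 0.009 -0.116; -1 -0.021 0.012 -0.003 0.039 0.009 -0.116; -1 -0.022 0.009 -0.004 0.039 0.009 -0.116; -1 -0.023 0.006 -0.004 0.039 0.009 -0.116; -1 -0.023 0.003 -0.005 0.039 0.009 -0.116; -1 -0.024 0 -0.005 0.039 0.009 -0.116'
python3 -c "
from plan import *
s=st();P,Rt=target(80,60,dy=80);print(P);
plan(P,Rt,6,-1)"
```

```text
time_s: 7.7
tcp_pos: [428.9, 28.8, 353.2]
orientation: [0.857, -0.477, 0.189, -0.045]
contact_force: [-1.1, -0.8, -2.0]
grip_width: 17.2
t 7.7 p [428.9  28.8 353.2] x [ 0.473 -0.835  0.282] z [ 0.367 -0.104 -0.924] q [-0.77 -0.26  0.46  2.18  0.42  0.9  -1.53] F [-1.1 -0.8 -2. ] T [ 0.09  0.72 -0.03] w 17.2
[393.01413485 114.80928295 330.98723891]
step mm 15.966978954854378 deg 4.2624080660139905
-1 -0.0158 -0.002 -0.0003 0.023 0.003 -0.071; -1 -0.0157 -0.0031 -0.0003 0.023 0.003 -0.071; -1 -0.0154 -0.0042 -0.0002 0.023 0.003 -0.071; -1 -0.0151 -0.0053 -0.0002 0.023 0.003 -0.071; -1 -0.0146 -0.0064 -0.0001 0.023 0.003 -0.071; -1 -0.0142 -0.0074 0 0.023 0.003 -0.071
```

```bash
python3 -c "
from plan import *
s=sensors.get_state();P,Rt=target(75,60,dy=62);print(P);
plan(P,Rt,6,-1)"
```

```text
[404.01258205 129.90909964 330.7978365 ]
step mm 17.749495497422956 deg 4.2624080660139905
-1 -0.0171 -0.0048 0.0002 0.023 0.003 -0.071; -1 -0.0167 -0.006 0.0002 0.023 0.003 -0.071; -1 -0.0162 -0.0072 0.0003 0.023 0.003 -0.071; -1 -0.0157 -0.0083 0.0005 0.023 0.003 -0.071; -1 -0.0151 -0.0094 0.0006 0.023 0.003 -0.071; -1 -0.0144 -0.0104 0.0008 0.023 0.003 -0.071
```

```bash
python3 -m jog '-1 -0.017 -0.005 0 0.023 0.003 -0.071; -1 -0.017 -0.006 0 0.023 0.003 -0.071; -1 -0.016 -0.007 0 0.023 0.003 -0.071; -1 -0.016 -0.008 0 0.023 0.003 -0.071; -1 -0.015 -0.009 0.001 0.023 0.003 -0.071; -1 -0.014 -0.010 0.001 0.023 0.003 -0.071; -1 0 0 0 0 0 0; -1 0 0 0 0 0 0'
cat > look.py <<'E'
import sys
from plan import *
s=st();C=cam('wrist');p,d=optics.capture('wrist');nm=sys.argv[1];cv2.imwrite(f'pics/{nm}.png',p[:,:,::-1]);np.savez(f'pics/{nm}.npz',d=d,f=C[0],cx=C[1],cy=C[2],T=C[3],p=s['tcp_pos'],q=s['orientation'])
E
python3 look.py w5
```

```text
time_s: 8.5
tcp_pos: [399.1, 138.1, 327.8]
orientation: [0.936, -0.253, 0.236, -0.059]
contact_force: [0.5, -0.3, -0.6]
grip_width: 17.5
t 8.5 p [399.1 138.1 327.8] x [ 0.76  -0.502  0.413] z [ 0.472 -0.01  -0.881] q [-0.9  -0.25  0.32  2.26  0.51  0.76 -1.42] F [ 0.5 -0.3 -0.6] T [-0.1   0.8  -0.01] w 17.5
```

View pics/w5.png

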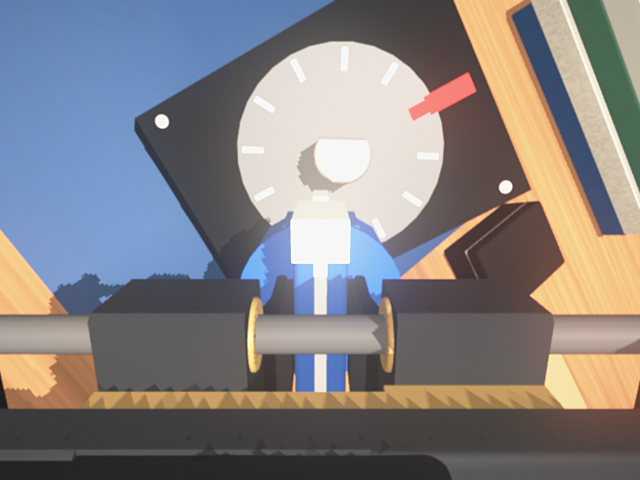

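The dial is clear in this view. The D's flat faces straight up in the picture (top edge at row 139), the same way the held pointer points. The red mark is 60° clockwise of it. Next, precise tool-frame measurements.

```bash
cat > meas.py <<'E'
import sys
from rect import *
from plan import n,ex,ey,D0,D
z=np.load(f'pics/{sys.argv[1]}.npz');img=cv2.imread(f'pics/{sys.argv[1]}.png')
C=(float(z['f']),float(z['cx']),float(z['cy']),z['T']);W=cloud('wrist',z['d'],C);d=z['d']
Tt=R.from_quat(z['q']).as_matrix();tp=z['p']
hsv=cv2.cvtColor(img,cv2.COLOR_BGR2HSV)
rel=(W-D0)@D
m=(d>0)&(np.hypot(rel[...,0],rel[...,1])<64)&(np.hypot(rel[...,0],rel[...,1])>30)&(np.abs(rel[...,2])<8)&(hsv[...,1]<60)&(np.mgrid[:480,:640][0]<200)
P=W[m];c=P.mean(0);nn=np.linalg.svd(P-c)[2][2];nn*=np.sign(nn[2]);print('plane normal',nn,'in tool',Tt.T@nn,'offset at D0 z',((P-D0)@n).mean(),m.sum())
off=((P-D0)@n).mean()
O=D0+off*n
a=rectify(img,'wrist',O,ex,ey,80,4,C);b=rectify(img,'wrist',O+28*n,ex,ey,40,10,C)
ha=cv2.cvtColor(a,cv2.COLOR_BGR2HSV)
mm=((ha[...,1]<50)&(ha[...,2]>140)).astype(np.uint8)*255
mm=cv2.morphologyEx(mm,cv2.MORPH_OPEN,np.ones((7,7)))
k=max(cv2.findContours(mm,0,2)[0],key=cv2.contourArea)
h=cv2.convexHull(k)[:,0].astype(float)
# robust circle with R=66*4 fixed
from scipy.optimize import least_squares
hp=np.c_[(320-h[:,1])/4,(320-h[:,0])/4]
pts=k[:,0].astype(float);pts=np.c_[(320-pts[:,1])/4,(320-pts[:,0])/4];pts=pts[np.abs(np.hypot(*pts.T)-66)<6]
r=least_squares(lambda q:np.hypot(pts[:,0]-q[0],pts[:,1]-q[1])-q[2],[0,0,66],loss='soft_l1',f_scale=.3);print('dial circle (dial x,y,r)',r.x,'resid',np.median(np.abs(r.fun)))
face=O+r.x[0]*ex+r.x[1]*ey;print('dial centre world',face)
hb=cv2.cvtColor(b,cv2.COLOR_BGR2GRAY);thr=float(sys.argv[2]) if len(sys.argv)>2 else 225
mb=(hb>thr).astype(np.uint8)*255;mb[np.hypot(*(np.mgrid[:800,:800]-400))>250]=0
mb=cv2.morphologyEx(mb,cv2.MORPH_OPEN,np.ones((15,15)))
k=max(cv2.findContours(mb,0,2)[0],key=cv2.contourArea)[:,0].astype(float)
pts=np.c_[(400-k[:,1])/10,(400-k[:,0])/10]
# fit D: circle r=15..17 (chamfer) + flat at angle phi
def f(q):
    x=pts-q[:2];rr=np.hypot(*x.T)-q[3];fl=x@[np.cos(q[2]),np.sin(q[2])]-q[4]
    return np.maximum(rr,fl)
r2=least_squares(f,[*(pts.mean(0)),np.radians(60),16,9],loss='soft_l1',f_scale=.3)
print('D fit centre',r2.x[:2],'phi',np.degrees(r2.x[2]),'r',r2.x[3],'flat',r2.x[4],'res',np.median(np.abs(r2.fun)))
se=O+28*n+r2.x[0]*ex+r2.x[1]*ey;print('shaft end world',se,'-> face centre',se-28*n)
for nme,w in(('face',face),('shaft',se),('shaft-28n',se-28*n)):print(nme,'in tool',Tt.T@(w-tp))
a=cv2.resize(a,(400,400));b=cv2.resize(b,(400,400));cv2.circle(b,(int(200-r2.x[1]*5),int(200-r2.x[0]*5)),int(r2.x[3]*5),(0,0,255),1)
cv2.imwrite(f'pics/{sys.argv[1]}r.png',np.hstack([a,b]))
E
python3 meas.py w5 240
```

```text
plane normal [-0.46776601  0.01780228  0.88367304] in tool [ 6.42234939e-04 -9.39740284e-03 -9.99955637e-01] offset at D0 z -0.34470840911943373 18939
dial circle (dial x,y,r) [-0.60277145 -0.92813032 65.96173667] resid 0.11992179442500372
dial centre world [571.08741298 174.18984349  84.4126566 ]
D fit centre [-0.13112638 -0.52415252] phi 60.59678203825073 r 15.678019566602897 flat 8.155420692691111 res 0.07003129337849057
shaft end world [558.3905119  175.17740606 109.35667981] -> face centre [571.5219519  174.57428606  84.63407981]
face in tool [ 11.99619129 -52.1229626  295.42265499]
shaft in tool [ 12.15609544 -53.03411507 267.43095796]
shaft-28n in tool [ 12.22484223 -52.7003075  295.42898052]
```

View pics/w5r.png

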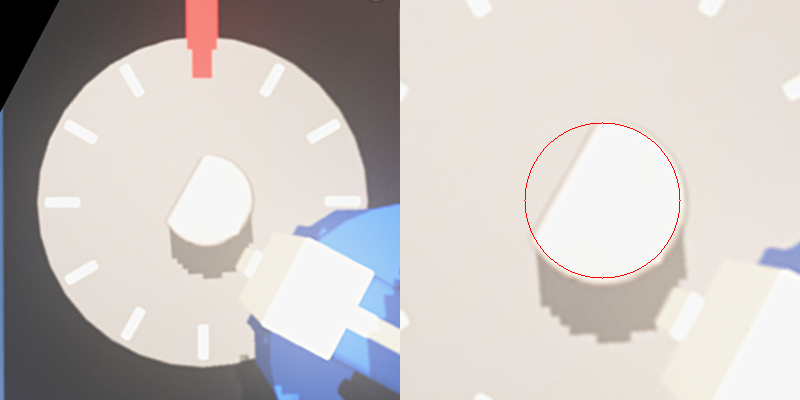

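```bash
sed -i 's/def target(h,th,dy=0,dx=0,oy=1.0,ox=0,du=219.6,O=None)/def target(h,th,dy=0,dx=0,oy=1.0,ox=1.0,du=219.6,O=None)/; s/D0=np.array(\[571.5,175.1,85.\])/D0=np.array([571.35,174.4,84.7])/' plan.py
python3 -c "
from plan import *
st();P,Rt=target(45,60);print(P);
plan(P,Rt,6,-1)"
```

```text
t 8.55 p [399.1 138.1 327.9] x [ 0.76  -0.502  0.413] z [ 0.472 -0.01  -0.881] q [-0.9  -0.25  0.32  2.26  0.51  0.76 -1.42] F [ 0.3  0.9 -1.7] T [-0.08  0.89  0.  ] w 17.8
[446.99773514 181.47891195 318.15673553]
step mm 10.892973904206114 deg 0.37925558945207416
-1 0.0018 -0.0095 0.0051 -0.002 0 0.006; -1 0.0017 -0.0095 0.0051 -0.002 0 0.006; -1 0.0016 -0.0095 0.0051 -0.002 0 0.006; -1 0.0016 -0.0095 0.0051 -0.002 0 0.006; -1 0.0015 -0.0095 0.0051 -0.002 0 0.006; -1 0.0014 -0.0096 0.005 -0.002 0 0.006
```

```bash
python3 -m jog '-1 0.0018 -0.0095 0.005 -0.002 0 0.006; -1 0.0017 -0.0095 0.005 -0.002 0 0.006; -1 0.0016 -0.0095 0.005 -0.002 0 0.006; -1 0.0016 -0.0095 0.005 -0.002 0 0.006; -1 0.0015 -0.0095 0.005 -0.002 0 0.006; -1 0.0014 -0.0095 0.005 -0.002 0 0.006; -1 0 0 0 0 0 0'
python3 -c "
from plan import *
st();P,Rt=target(36,60);print(P);
plan(P,Rt,4,-1)"
```

```text
time_s: 9.25
tcp_pos: [451.6, 181.2, 318.6]
orientation: [0.93, -0.276, 0.234, -0.057]
contact_force: [0.9, 0.1, -0.6]
grip_width: 17.4
t 9.25 p [451.6 181.2 318.6] x [ 0.737 -0.541  0.404] z [ 0.467 -0.024 -0.884] q [-0.92 -0.05  0.35  2.13  0.46  0.71 -1.45] F [ 0.9  0.1 -0.6] T [-0.13  0.78  0.05] w 17.4
[451.21855514 181.28505195 310.21018553]
step mm 2.101856678335194 deg 0.11588505293446648
-1 -0.0009 0.0005 0.0018 0.001 0 -0.002; -1 -0.0009 0.0005 0.0018 0.001 0 -0.002; -1 -0.0009 0.0005 0.0018 0.001 0 -0.002; -1 -0.0009 0.0005 0.0018 0.001 0 -0.002
```

```bash
python3 -m jog '-1 -0.0009 0.0005 0.0018 0.001 0 -0.002; -1 -0.0009 0.0005 0.0018 0.001 0 -0.002; -1 -0.0009 0.0005 0.0018 0.001 0 -0.002; -1 -0.0009 0.0005 0.0018 0.001 0 -0.002; -1 0 0 0 0 0 0; -1 0 0 0 0 0 0'
python3 -c "
from plan import *
st();P,Rt=target(28,60);print(P);
plan(P,Rt,4,-1)"
```

```text
time_s: 9.85
tcp_pos: [450.9, 179.6, 309.4]
orientation: [0.931, -0.273, 0.235, -0.057]
contact_force: [0.1, -0.2, -1.8]
grip_width: 18.1
t 9.85 p [450.9 179.6 309.4] x [ 0.741 -0.535  0.406] z [ 0.469 -0.022 -0.883] q [-0.92 -0.05  0.35  2.14  0.47  0.69 -1.45] F [ 0.1 -0.2 -1.8] T [-0.05  0.84 -0.03] w 18.1
[454.97039514 181.11273195 303.14658553]
step mm 1.9111851003868494 deg 0.007850488934829347
-1 -0.0001 -0.0005 0.0019 0 0 -0; -1 -0.0001 -0.0005 0.0019 0 0 -0; -1 -0.0001 -0.0005 0.0019 0 0 -0; -1 -0.0001 -0.0005 0.0019 0 0 -0
```

```bash
python3 -m jog '-1 0 -0.0006 0.002 0 0 0; -1 0 -0.0006 0.002 0 0 0; -1 0 -0.0006 0.002 0 0 0; -1 0 -0.0004 0.002 0 0 0'
python3 -c "
from plan import *
s=st();T=R.from_quat(s['orientation']).as_matrix();print('F tool',T.T@s['contact_force']);P,Rt=target(24,60);print('rel to seat axis tool',Rt.T@(s['tcp_pos']-target(0,60)[0]));
plan(P,Rt,2,-1)"
```

```text
time_s: 10.25
tcp_pos: [456.1, 181.5, 302.8]
orientation: [0.931, -0.273, 0.235, -0.058]
contact_force: [-0.5, 0.1, -1.6]
grip_width: 17.5
t 10.25 p [456.1 181.5 302.8] x [ 0.741 -0.535  0.406] z [ 0.469 -0.021 -0.883] q [-0.92 -0.02  0.35  2.14  0.46  0.67 -1.45] F [-0.5  0.1 -1.6] T [-0.11  0.85  0.03] w 17.5
F tool [-1.09040955  0.50602368  1.18183161]
rel to seat axis tool [  0.51458416  -0.74713443 -27.20901604]
step mm 1.6673062839247523 deg 0.027742439323194496
-1 -0.0003 0.0004 0.0016 0 0 -0; -1 -0.0003 0.0004 0.0016 0 0 -0
```

```bash
cat > ss.py <<'E'
from plan import *
import sys
th=float(sys.argv[1]) if len(sys.argv)>1 else 60
s=st();T=R.from_quat(s['orientation']).as_matrix();Rt=dialR(th)
print('F tool',(T.T@s['contact_force']).round(2),'rel(tool; z=-height)',(Rt.T@(s['tcp_pos']-target(0,th)[0])).round(2),'rot err',R.from_matrix(T.T@Rt).as_rotvec().round(3))
E
python3 -m jog '-1 -0.0003 0.0004 0.002 0 0 0; -1 -0.0003 0.0004 0.002 0 0 0'; python3 ss.py
```

```text
time_s: 10.45
tcp_pos: [457.7, 181.3, 298.9]
orientation: [0.931, -0.273, 0.236, -0.058]
contact_force: [1.2, -0.7, 1.8]
grip_width: 18.1
t 10.45 p [457.7 181.3 298.9] x [ 0.74  -0.535  0.407] z [ 0.47  -0.02  -0.882] q [-0.92 -0.01  0.35  2.14  0.46  0.66 -1.45] F [ 1.2 -0.7  1.8] T [-0.07  0.17  0.  ] w 18.1
F tool [ 2.03 -0.38 -0.97] rel(tool; z=-height) [  0.21  -0.43 -23.01] rot err [-0.002 -0.001 -0.001]
```

```bash
python3 -m jog '-1 -0.0001 0.0002 0.002 0 0 0; -1 0 0.0002 0.002 0 0 0'; python3 ss.py
```

```text
time_s: 10.65
tcp_pos: [459.7, 180.9, 295.3]
orientation: [0.931, -0.273, 0.236, -0.058]
contact_force: [-0.0, 0.2, -0.5]
grip_width: 17.9
t 10.65 p [459.7 180.9 295.3] x [ 0.74  -0.535  0.407] z [ 0.471 -0.02  -0.882] q [-0.91 -0.    0.36  2.14  0.46  0.64 -1.45] F [-0.   0.2 -0.5] T [-0.08  0.55  0.02] w 17.9
F tool [-0.34 -0.02  0.42] rel(tool; z=-height) [  0.37  -0.27 -18.82] rot err [-0.003 -0.001 -0.001]
```

It is on the shaft and sliding: about 19 mm to go, with little force.

```bash
python3 -m jog '-1 -0.0001 0 0.003 -0.001 0 0; -1 0 0 0.003 0 0 0; -1 0 0 0.003 0 0 0'; python3 ss.py;  python3 -m jog '-1 0 0 0.003 0 0 0; -1 0 0 0.003 0 0 0'; python3 ss.py
```

```text
time_s: 10.95
tcp_pos: [464.3, 180.8, 286.8]
orientation: [0.931, -0.273, 0.236, -0.058]
contact_force: [0.4, -1.0, -1.2]
grip_width: 17.5
t 10.95 p [464.3 180.8 286.8] x [ 0.74  -0.535  0.407] z [ 0.471 -0.02  -0.882] q [-0.91  0.02  0.36  2.14  0.46  0.62 -1.45] F [ 0.4 -1.  -1.2] T [-0.08  0.45  0.02] w 17.5
F tool [0.34 0.89 1.29] rel(tool; z=-height) [ 0.39 -0.38 -9.22] rot err [-0.002 -0.001 -0.001]
time_s: 11.15
tcp_pos: [467.4, 180.7, 281.0]
orientation: [0.931, -0.273, 0.236, -0.058]
contact_force: [0.6, -0.7, 0.2]
grip_width: 17.8
t 11.15 p [467.4 180.7 281. ] x [ 0.74  -0.535  0.407] z [ 0.471 -0.021 -0.882] q [-0.91  0.03  0.37  2.14  0.46  0.6  -1.44] F [ 0.6 -0.7  0.2] T [-0.1   0.49 -0.03] w 17.8
F tool [0.91 0.25 0.1 ] rel(tool; z=-height) [ 0.41 -0.39 -2.62] rot err [-0.002 -0.001 -0.001]
```

```bash
python3 -m jog '-1 0 0 0.002 0 0 0; -1 0 0 0.002 0 0 0'; python3 ss.py;  python3 -m jog '-1 0 0 0.002 0 0 0; -1 0 0 0.002 0 0 0'; python3 ss.py
```

```text
time_s: 11.35
tcp_pos: [469.3, 180.7, 278.2]
orientation: [0.931, -0.273, 0.236, -0.058]
contact_force: [-34.6, -7.0, 43.0]
grip_width: 17.5
t 11.35 p [469.3 180.7 278.2] x [ 0.74  -0.536  0.407] z [ 0.47  -0.021 -0.882] q [-0.91  0.04  0.37  2.14  0.45  0.6  -1.44] F [-34.6  -7.   43. ] T [-1.52  3.14 -0.79] w 17.5
F tool [ -4.33  12.41 -54.04] rel(tool; z=-height) [ 0.67 -0.7   0.8 ] rot err [-0.001 -0.001 -0.001]
time_s: 11.55
tcp_pos: [470.2, 181.2, 277.7]
orientation: [0.931, -0.274, 0.235, -0.058]
contact_force: [-36.1, -9.2, 40.3]
grip_width: 18.0
t 11.55 p [470.2 181.2 277.7] x [ 0.74  -0.537  0.406] z [ 0.469 -0.021 -0.883] q [-0.9   0.05  0.37  2.13  0.45  0.6  -1.44] F [-36.1  -9.2  40.3] T [-1.9   3.42 -0.87] w 18.0
F tool [ -5.42  15.71 -52.32] rel(tool; z=-height) [ 0.88 -1.38  1.64] rot err [-0.     0.    -0.003]
```

It is seated: about 52 N axial reaction at the expected depth. Easing off the pressure, then starting to turn clockwise, which is positive about tool z.

```bash
python3 -m jog '-1 -0.0005 0.0008 -0.0012 0 0 0; -1 0 0 0 0 0 0'; python3 ss.py
```

```text
time_s: 11.75
tcp_pos: [469.0, 181.1, 279.3]
orientation: [0.931, -0.274, 0.235, -0.059]
contact_force: [0.7, -0.2, -0.4]
grip_width: 17.9
t 11.75 p [469.  181.1 279.3] x [ 0.739 -0.537  0.406] z [ 0.47  -0.02  -0.882] q [-0.91  0.04  0.37  2.14  0.45  0.6  -1.44] F [ 0.7 -0.2 -0.4] T [-0.11  0.48 -0.06] w 17.9
F tool [ 0.47 -0.03  0.63] rel(tool; z=-height) [ 0.7  -1.15 -0.37] rot err [-0.002 -0.    -0.003]
```

```bash
python3 -m jog '-1 0 0 0 0 0 0.09; -1 0 0 0 0 0 0.09; -1 0 0 0 0 0 0.09'; python3 ss.py 45;python3 -m jog '-1 0 0 0 0 0 0.09; -1 0 0 0 0 0 0.09; -1 0 0 0 0 0 0.09'; python3 ss.py 30
```

```text
time_s: 12.05
tcp_pos: [470.2, 181.7, 280.0]
orientation: [0.884, -0.399, 0.226, -0.092]
contact_force: [0.4, -2.7, 3.4]
grip_width: 17.9
t 12.05 p [470.2 181.7 280. ] x [ 0.579 -0.747  0.327] z [ 0.474 -0.018 -0.881] q [-0.91  0.04  0.38  2.13  0.45  0.59 -1.72] F [ 0.4 -2.7  3.4] T [-0.8   0.26 -0.06] w 17.9
F tool [ 3.43  0.35 -2.78] rel(tool; z=-height) [ 0.72 -2.43 -0.44] rot err [-0.006 -0.001 -0.018]
time_s: 12.35
tcp_pos: [470.8, 181.1, 280.3]
orientation: [0.819, -0.519, 0.212, -0.122]
contact_force: [-2.4, -1.4, 5.8]
grip_width: 17.8
t 12.35 p [470.8 181.1 280.3] x [ 0.371 -0.902  0.22 ] z [ 0.474 -0.019 -0.88 ] q [-0.92  0.04  0.39  2.13  0.45  0.6  -2.  ] F [-2.4 -1.4  5.8] T [-0.54  0.65 -0.22] w 17.8
F tool [ 1.66  0.12 -6.21] rel(tool; z=-height) [ 0.66 -2.54 -0.35] rot err [-0.006 -0.001 -0.037]
```

```bash
python3 -m jog '-1 0 0 0 0 0 0.09; -1 0 0 0 0 0 0.09; -1 0 0 0 0 0 0.09'; python3 ss.py 15;python3 -m jog '-1 0 0 0 0.002 0 0.08; -1 0 0 0 0.002 0 0.08'; python3 ss.py 0; python3 look.py w6
```

```text
time_s: 12.65
tcp_pos: [471.3, 180.4, 280.5]
orientation: [0.738, -0.629, 0.193, -0.15]
contact_force: [-2.8, -2.4, 6.8]
grip_width: 17.9
t 12.65 p [471.3 180.4 280.5] x [ 0.134 -0.986  0.096] z [ 0.474 -0.021 -0.88 ] q [-0.93  0.04  0.4   2.13  0.45  0.6  -2.28] F [-2.8 -2.4  6.8] T [-0.65  0.81 -0.09] w 17.9
F tool [ 2.67 -0.3  -7.25] rel(tool; z=-height) [ 0.52 -2.69 -0.32] rot err [-0.005 -0.001 -0.057]
time_s: 12.85
tcp_pos: [471.1, 180.1, 280.3]
orientation: [-0.683, 0.688, -0.181, 0.166]
contact_force: [-7.4, -1.0, 9.5]
grip_width: 17.7
t 12.85 p [471.1 180.1 280.3] x [-0.013 -1.     0.019] z [ 0.476 -0.023 -0.879] q [-0.94  0.04  0.4   2.13  0.46  0.6  -2.45] F [-7.4 -1.   9.5] T [-0.57  1.51 -0.26] w 17.7
F tool [  1.31   1.98 -11.88] rel(tool; z=-height) [-0.05 -2.16 -0.25] rot err [-0.008 -0.001  0.038]
t 12.85 p [471.1 180.1 280.3] x [-0.013 -1.     0.019] z [ 0.476 -0.023 -0.879] q [-0.94  0.04  0.4   2.13  0.46  0.6  -2.45] F [-7.4 -1.   9.5] T [-0.57  1.51 -0.26] w 17.7
```

View pics/w6.png

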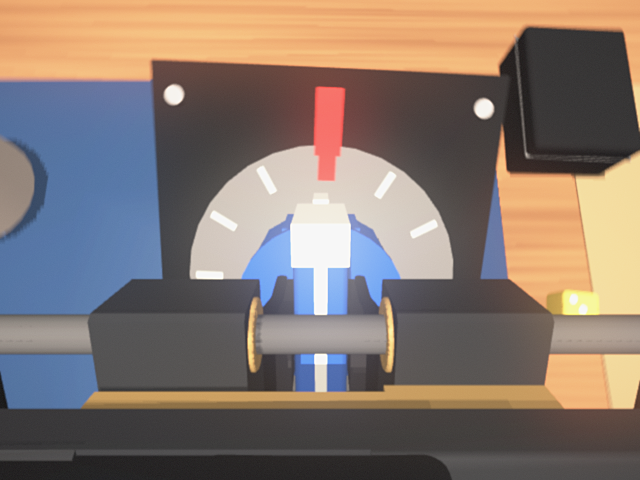

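The pointer stands just under the red mark: pointer column 320, mark column 327, about 2° short. I'll turn the last 2°, press home lightly and release.

```bash
python3 -m jog '-1 0 0 0 0 0 0.04; -1 0 0 0.0015 0 0 0'; python3 ss.py 0; python3 -m jog '-1 0 0 -0.0005 0 0 0; 1 0 0 0 0 0 0; 1 0 0 0 0 0 0; 1 0 0 0 0 0 0; 1 0 0 0 0 0 0; 1 0 0 0 0 0 0; 1 0 0 0 0 0 0; 1 0 0 0 0 0 0; 1 0 0 0 0 0 0' ; python3 ss.py 0
```

```text
time_s: 13.1
tcp_pos: [471.8, 179.7, 278.7]
orientation: [-0.666, 0.704, -0.177, 0.17]
contact_force: [-7.9, -6.6, 21.2]
grip_width: 17.5
t 13.1 p [471.8 179.7 278.7] x [-0.055 -0.998 -0.003] z [ 0.476 -0.023 -0.879] q [-0.94  0.05  0.4   2.13  0.46  0.59 -2.5 ] F [-7.9 -6.6 21.2] T [-1.41  0.66 -0.77] w 17.5
F tool [  6.99  -3.52 -22.23] rel(tool; z=-height) [ 0.26 -2.1   1.53] rot err [-0.008 -0.002 -0.01 ]
time_s: 14.0
tcp_pos: [471.5, 179.6, 277.9]
orientation: [-0.668, 0.703, -0.178, 0.169]
contact_force: [-0.2, -1.1, -0.4]
grip_width: 73.9
t 14.0 p [471.5 179.6 277.9] x [-0.052 -0.999 -0.   ] z [ 0.474 -0.025 -0.88 ] q [-0.94  0.05  0.4   2.14  0.46  0.59 -2.49] F [-0.2 -1.1 -0.4] T [0.04 0.68 0.05] w 73.9
F tool [1.11 0.32 0.29] rel(tool; z=-height) [ 0.37 -1.39  2.11] rot err [-0.006 -0.003 -0.005]
```

Released. Backing out along the shaft and looking.

```bash
python3 -m jog '1 0 0 -0.02 0 0 0; 1 0 0 -0.03 0 0 0; 1 0 0 -0.03 0 0 0; 1 0 0 -0.02 0 0 0; 1 0 0 0 0 0 0; 1 0 0 0 0 0 0'; python3 look.py w7; python3 -c "
from h import *
for n in ('top','scene'):
    p,d=optics.capture(n);cv2.imwrite(f'pics/{n}7.png',p[:,:,::-1])"
```

```text
time_s: 14.6
tcp_pos: [422.2, 181.8, 368.5]
orientation: [-0.668, 0.703, -0.178, 0.168]
contact_force: [-0.1, 0.2, -0.5]
grip_width: 86.7
t 14.6 p [422.2 181.8 368.5] x [-0.052 -0.999  0.001] z [ 0.474 -0.026 -0.88 ] q [-0.98 -0.18  0.33  2.12  0.5   0.86 -2.53] F [-0.1  0.2 -0.5] T [-0.02  0.71  0.04] w 86.7
```

View pics/w7.png

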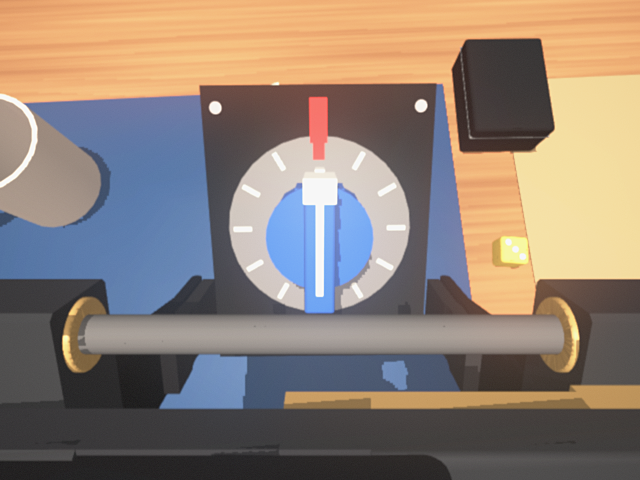

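View pics/scene7.png

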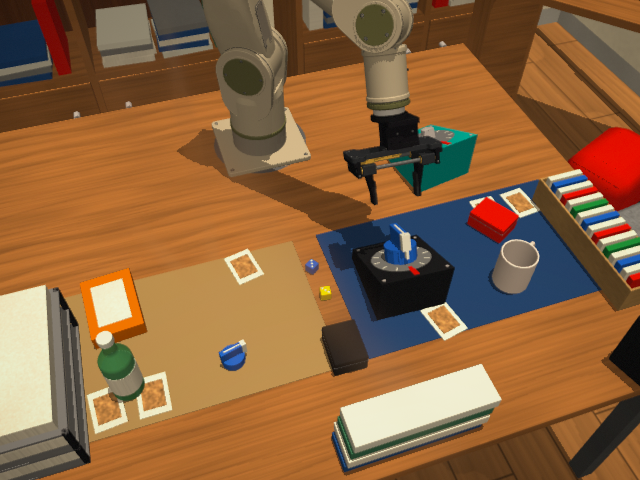

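The pointer (column 319) lines up with the red mark (column 318), and the other objects look undisturbed. Next I'll check seating by depth.

```bash
python3 - <<'E'
from plan import *
z=np.load('pics/w7.npz');img=cv2.imread('pics/w7.png');hsv=cv2.cvtColor(img,cv2.COLOR_BGR2HSV)
W=cloud('wrist',z['d'],(float(z['f']),float(z['cx']),float(z['cy']),z['T']));rel=(W-D0)@D;r=np.hypot(rel[...,0],rel[...,1]);v=np.mgrid[:480,:640][0]<305
ok=(z['d']>0)&v
f=ok&(r>48)&(r<63)&(abs(rel[...,2])<8);h=ok&(r<30)&(abs(rel[...,1])>13)&(hsv[...,1]>100);b=ok&(r<30)&(abs(rel[...,1])<6)
zf=np.median(rel[f][:,2])
print('face',zf,'hub top-face (34)',np.median(rel[h][:,2])-zf,h.sum(),'bar top-face (70)',np.median(rel[b][:,2])-zf)
for nm,m in(('hub',h),('bar',b)):
    q=W[m];nn=np.linalg.svd(q-q.mean(0),full_matrices=False)[2][2];nn*=np.sign(nn[2]);print(nm,'tilt vs n',np.degrees(np.arccos(nn@n)))
bt=ok&(rel[...,2]-zf>60)&(rel[...,2]-zf<78)&(r<60);B=rel[bt][:,:2].astype(np.float32);print(cv2.minAreaRect(B))
hb=ok&(rel[...,2]-zf>28)&(rel[...,2]-zf<38)&(r<45);print('hub centre dial xy',(rel[hb][:,:2].max(0)+rel[hb][:,:2].min(0))/2,np.ptp(rel[hb][:,:2],axis=0))
a=cv2.imread('pics/top7.png');b0=cv2.imread('pics/top0.png');print()
E
```

```text
face 0.0009513332135898643 hub top-face (34) 33.38836506855982 2950 bar top-face (70) 69.56242684345268
hub tilt vs n 0.09360472716323101
bar tilt vs n 0.1821850997937598
((6.83624267578125, -0.5791044235229492), (18.318523406982422, 74.5360336303711), 89.41644287109375)
hub centre dial xy [ 6.09098823 -0.37900523] [77.74086152 69.6024726 ]
```

View pics/top7.png

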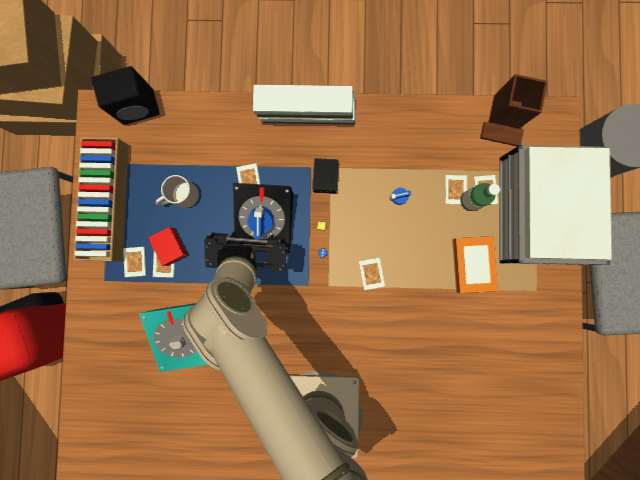

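All the checks pass, so I'm handing in.

```bash
python3 -c "
from plan import *
st()
from workcell import sign_off
print(sign_off())"
```

```text
t 14.75 p [422.4 181.7 367.7] x [-0.053 -0.999  0.002] z [ 0.473 -0.027 -0.881] q [-0.98 -0.18  0.33  2.12  0.5   0.86 -2.53] F [ 0.2  0.  -0.5] T [-0.01  0.71  0.03] w 87.0
the job is handed in; nothing more can be done
None
```

I fitted the big blue knob on the black console's shaft, turned it to the red mark, let go and backed the arm clear. I handed the job in at about 14.8 s; it reports no verdict.

**What I did:** The pictures showed the shaft's flat facing the tick 2 clicks anticlockwise of the mark. I gripped the knob by its bar and slid it on that way round. I pressed it until it stopped with about 52 N of reaction, then turned it 60° clockwise.

**Last checks:**

| Check | Measured | Expected |
|---|---|---|
| Hub top above the dial face | 33.4 mm | 34 mm |
| Bar top above the dial face | 69.6 mm | 70 mm |
| Tilt of the knob against the shaft | below 0.2° | 4.6° at most |
| Pointer angle from the red mark | about 0.6° | 15° at most |
| Knob off centre, sideways | 0.4 mm | 5 mm at most |
| Contact force at the hand-in | about 0 N | 0 N |

- **Other objects:** in the last overhead picture the decks, dice, rule box, mug and bottle look unmoved. I judged this by eye and did not measure it.
- **Failed check:** my reading of the knob's centring along the slope gave no usable figure. The pointer's overhang and the gripper blocking the view spoiled it. I relied on the seating depth and tilt instead.
- **Disagreement:** the wrist and overhead cameras differed by about 3 mm on where the loose knob stood. I went with the wrist camera.

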